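# Charge the vibratory polisher and set it running

### The arm

A 6-joint arm with a two-finger parallel gripper is mounted at the origin on a cart in front of the work surface, level with it; the furniture and walls round the work are solid. World frame = base frame: x ahead of the robot, y to its left, z up, the work surface at z = 0. Lengths are in m, angles in rad, forces in N, time in s.
With the tool pointing down it reaches from about 0.35 to 0.725 m from the base axis. Payload 4.3 kg.
Tool frame: the origin (TCP) lies between the finger pads; the fingertips stand manip.nose_length ahead of it and the grasp point (between the pads) lies 2 mm behind it (manip.nose_length is the distance from the TCP to the fingertips, in m); z points along the fingers, x is the direction in which the jaws open and shut, and the axes are right-handed (so a half turn about z gives the same grasp; the last joint's range is limited). The gripper opens to 85 mm and grips with 20 to 120 N. Pads are 22 mm wide; open, the fingers measure 114 mm over their backs; the gripper's body (76 mm by 85 mm) begins 54 mm behind the grasp point. The pads swing forward as they close: fully open they stand 13 mm farther back than shut.
Start: joints at [-0.11, 0.377, 0.081, 1.274, 0, 1.46], TCP at [0.575, 0, 0.248] pointing down, gripper open.
Joint ranges: [-2.72, 2.72], [-0.84, 1.66], [-1.02, 1.22], [-1.77, 2.12], [-1.37, 1.28], [-3.14, 3.14]. Speed limits (rad/s): [2.57, 2.57, 3.14, 3.14, 3.14, 3.14].

### API

Orientations are given as a unit quaternion [w, x, y, z].
In Python, from rig import manip gives the robot as it stands.
- The arm moves only by the shell command python3 -m crank 'ROWS'. ROWS is JSON, a list that holds one entry, the list of rows, each a list of 7 numbers: the turn, a rotation vector about the tool's x, y, z in rad, then the shift along the tool's x, y, z in mm, then the closure, from 0 (fully open) to 1 (shut). In form: [[[ax, ay, az, dx, dy, dz, gripper], ...]]. A call has exactly 10 rows; each row is the pose to reach, as a shift and turn from the pose commanded when the call began, along the tool's axes at that moment; what a row does not reach only later rows make up. A row lasts 1/8 s, in which the tool goes at most 62.5 mm and 10.7 degrees, less where a joint would pass 70% of its speed; a pose out of reach is approached as far as the arm can. A call with a gripper value outside its range is refused whole. The fingers move at their own pace and stop on an object; the grip force is fixed at half the most. Time passes only in rows, so rows that repeat a pose let the fingers close, or fill a call up. It gives the time, the measured TCP pose, the force and the opening at its end, in the units of the state.
- manip.get_state(): the state, without advancing time (a new reading comes with each control period).
- manip.grab_frame(name): name is "scene" or "side" or "wrist"; returns a dict with "image" (400x640x3 uint8, red, green, blue), "z_map" (400x640 float32, m along the optical axis (not along the pixel's ray), 0 where there is no reading), "mtx" (3x3 intrinsics, pixels), "origin" and "attitude" of the camera in the world. Camera axes: x right, y down, z forward; pixel columns grow to the right and rows downward; lengths in m; the calibration is good to about 2 mm. A picture is of the moment at which its call begins.
- manip.job_done(): hands the job in, once; it reports no verdict.
The state is a dict: "clock": time; "joint_positions": joint angles; "qd": joint speeds; "joint_torque": joint torques, N m; "tcp_pos": TCP position; "tool_rot": TCP orientation; "contact_force": force on the tool from outside, world axes, zero at the start; "ft_torque": the same for the moment, N m; "opening": finger opening in m.
Only numpy, scipy, OpenCV 4.12 (cv2) and the standard library are available. Lean on these libraries where they do the work, as an engineer would, in place of code of your own. Each camera call takes 0.05 s, during which the arm holds its last target. There are 200 camera calls.

### The job

Turn the polisher's selector from off to the yellow dot while its deck is still empty, then load sawn agate bars gently into the sprung deck until the red pointer stands inside the green band, never letting the deck be pushed down to the red line. When the charge is right, turn the selector to the green dot and see that every bar not needed lies on the bucket lid; leave the jar, lamp and loupe where they stand.

Things in the scene. Friction and masses are not known exactly. Their poses are not given: they have to be found in the camera images.
- polisher: fixed bench vibratory polisher: grey cabinet 220 (x) x 310 (y) x 40 mm high. Origin under the cabinet's centre on the table; its x points away from the operator, z up. At the left (+y) half a square sprung deck, at the right (-y) half the selector dial (axis at x -35, y -85 mm), at the back an upright white gauge plate 56 mm wide, top 175 mm above the table, centred at x 102, y -52 mm, with a green band and below it a red line
- deck (a joint): how far the sprung deck has sunk, m; 0 = uppermost, 0.050 = bottomed on its stop. A deck of unknown weight on a spring of about 256 N/m, damped: empty it rests at 0.001 to 0.006, each bar sinks it by about 0.0057 to 0.0073, so that three or four bars are the right charge. The red pointer it carries stands inside the gauge's green band from 0.0235 to 0.0345 (the band is wider than any one bar's step); on the red line at 0.050
- deck_floor (a point): centre of the deck's upper rubber surface, moving with the deck; 98 mm above the table at joint 0. Axes as the polisher's. The flat floor inside measures 170 (x) x 160 (y) mm, with an aluminium rim 12 mm above the floor; a thin wire with a red pointer rises 60 mm above the floor at its back right corner, x +94, y -92 mm, with the pointer running from there to y -128
- selector (a joint): angle of the detented selector knob, rad, growing anticlockwise seen from above; it clicks into four positions: 0 (off, white bar, where it starts), 0.70, 1.40 and 2.10; end stops at -0.12 and 2.22. It needs up to about 0.2 N m to turn past a detent and holds its position when let go; let go between two detents it springs towards the nearer one
- selector_grip (a point): on the vertical axis of the selector, half-way up its black grip bar (54 mm long, 14 mm wide, 30 mm tall, from 9 to 39 mm above the cabinet top, on a 60 mm skirt); 66 mm above the table. Its x axis points along the bar towards the end with the white stripe, which is the pointer
- selector_aim (a point): point 50 mm from the selector's axis in the direction of the pointer, on the circle of the position dots, at the height of the cabinet top; it lies over the dot that is selected
- dot_yellow: fixed yellow dot, 14 mm across, flat on the cabinet top beside the dial: LOAD position. Origin at its centre. The three coloured dots stand at the last three detents in an order that varies
- dot_green: fixed green dot, 14 mm across, likewise: RUN position. Origin at its centre
- dot_blue: fixed blue dot, 14 mm across, likewise: rinse position, not used here. Origin at its centre
- lid_top (a point): centre of the upper side of a loose round grey-white plastic bucket lid lying flat on the table, 195 mm across, 13 mm high, nearly flat on top: the place for spare bars. Up to two bars may lie on it at the start
- machine_corner (a point): front right lower corner of a bystander, the fixed tall faceting machine behind the bars, left of the polisher: keep clear. Its base and bowl begin here (world x above 0.52 m, y above 0.29 m), and a tank on its mast overhangs world x above 0.57 m, y above 0.12 m from 0.3 m height up: pass it close in to the robot
- grit_jar: bystander: small jar with red cap, 30 mm across, 42 mm high, origin under its centre
- lamp: bystander: purple spirit lamp, 62 mm across, 74 mm high, origin under its centre
- eye_loupe: bystander: folding loupe, 42 x 62 x 17 mm, origin under its centre
- bar0_center (a point): centre of a loose sawn agate bar, rust-red with cream bands: 64 (x) x 30 (y) x 34 (z, up) mm, 0.15 to 0.19 kg; x runs along the bar. Four to six of the six bars are present; absent ones read None
- bar1_center (a point): centre of a loose sawn agate bar, slate blue-grey with pale bands: 64 (x) x 30 (y) x 34 (z, up) mm, 0.15 to 0.19 kg; x runs along the bar. Four to six of the six bars are present; absent ones read None
- bar2_center (a point): centre of a loose sawn agate bar, ochre-brown with straw bands: 64 (x) x 30 (y) x 34 (z, up) mm, 0.15 to 0.19 kg; x runs along the bar. Four to six of the six bars are present; absent ones read None
- bar3_center (a point): centre of a loose sawn agate bar, moss green with pale green bands: 64 (x) x 30 (y) x 34 (z, up) mm, 0.15 to 0.19 kg; x runs along the bar. Four to six of the six bars are present; absent ones read None
- bar4_center (a point): centre of a loose sawn agate bar, plum with lilac bands: 64 (x) x 30 (y) x 34 (z, up) mm, 0.15 to 0.19 kg; x runs along the bar. Four to six of the six bars are present; absent ones read None
- bar5_center (a point): centre of a loose sawn agate bar, dark red-brown with orange bands: 64 (x) x 30 (y) x 34 (z, up) mm, 0.15 to 0.19 kg; x runs along the bar. Four to six of the six bars are present; absent ones read None
There are look-alikes about, which are no part of the job. What is shaped like the part that bears bar1_center but purple is not meant.

How it is judged:
By the outcome, as a careful person would: the job done as asked, in the order asked, and still so for the second after the job is handed in, with the robot touching nothing.
Of bar0, bar1, bar2, bar3, bar4, bar5 only 4 to 6 are there at a start; the rules pass over those that are not, and their reading is None.
At some moment in a run one of bar0, bar1, bar2, bar3 may be knocked a few centimetres aside while the robot is not near it.
Once in a run the grip may slacken for a moment while it holds something.
It also fails if it takes over 208 s, if anything falls off the work surface, if the arm or the gripper's body presses on something with over 40 N, if the wrist force passes 120 N, or if a joint passes its speed limit or range.

## Working session

There is one attempt and no reset: what is moved stays moved. The work goes in short steps, Python scripts to look and compute and a shell command to move; the robot and the scene stay as the last step left them, time stands still between calls to the robot, and variables do not carry over. Pictures are saved under pics/ and viewed, about 12 in all and at most 16, crops included, and the job is handed in when it is done.

```bash
ls; mkdir -p pics
cat > h.py <<'E'
import numpy as np, cv2
from rig import manip
def grab(n,f=None):
    d=manip.grab_frame(n); np.savez('/tmp/%s.npz'%n,**d)
    if f: cv2.imwrite('pics/'+f,cv2.cvtColor(d['image'],cv2.COLOR_RGB2BGR))
    return d
def load(n): return dict(np.load('/tmp/%s.npz'%n))
def R(a):
    from scipy.spatial.transform import Rotation as Q
    a=np.array(a)
    return a if a.shape==(3,3) else Q.from_quat(np.r_[a[1:],a[0]]).as_matrix()
def px(d,u,v,z=None):
    "world point at pixel; if z given, ray-plane intersect"
    r=np.linalg.inv(d['mtx'])@[u,v,1]; A=R(d['attitude']); o=np.array(d['origin'])
    if z is None:
        zz=np.median(d['z_map'][int(v)-1:int(v)+2,int(u)-1:int(u)+2]); return o+A@(r*zz)
    w=A@r; return o+w*(z-o[2])/w[2]
def proj(d,p):
    c=R(d['attitude']).T@(np.array(p)-d['origin']); q=d['mtx']@c; return q[:2]/q[2]
E
python3 - <<'E'
from h import *
np.set_printoptions(precision=4,suppress=True)
s=manip.get_state(); print(s, manip.nose_length)
for n in ('scene','side'):
    d=grab(n,n+'0.png'); print(n,d['origin'],d['attitude'],d['mtx'])
E
```

```text
pics
{'clock': 0.0, 'joint_positions': array([-0.1103,  0.3781,  0.0796,  1.2744,  0.    ,  1.4605]), 'qd': array([-0.0008,  0.0011, -0.0005, -0.0005,  0.0003,  0.0014]), 'joint_torque': array([  0.0005, -46.3601,  26.9877,   0.0208,  -0.0001,  -0.    ]), 'tcp_pos': array([0.5744, 0.0001, 0.2473]), 'tool_rot': array([-0.0001,  1.    , -0.    , -0.001 ]), 'contact_force': array([0.7765, 0.2261, 0.629 ]), 'ft_torque': array([ 0.0786, -0.0258,  0.0288]), 'opening': 0.08505551113197057} 0.017
scene [-0.1864  1.0934  1.244 ] [ 0.1167 -0.2771  0.8687 -0.3937] [[509.1167   0.     321.218 ]
 [  0.     509.1167 200.1845]
 [  0.       0.       1.    ]]
side [ 0.5584 -1.8744  0.946 ] [-0.5431  0.8396 -0.0112 -0.0076] [[502.9346   0.     322.9057]
 [  0.     502.9346 198.5479]
 [  0.       0.       1.    ]]
```

View pics/scene0.png

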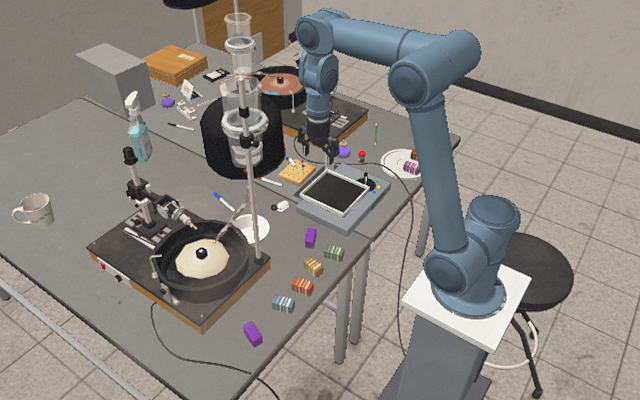

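View pics/side0.png

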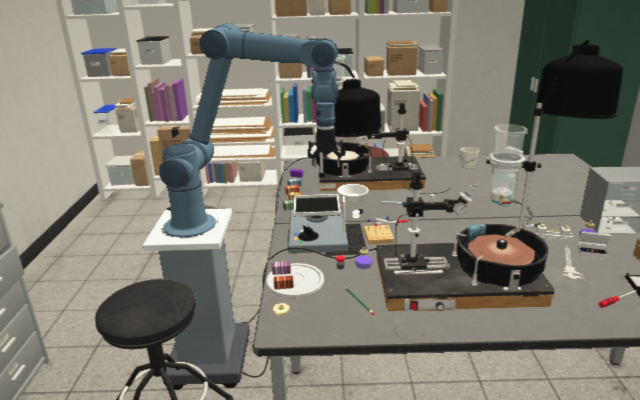

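Run:
```python
import cv2
a=cv2.imread('pics/scene0.png')[140:350,230:440]
b=cv2.imread('pics/side0.png')[160:320,250:400]
cv2.imwrite('pics/c1.png',cv2.resize(a,(600,600),interpolation=cv2.INTER_CUBIC))
cv2.imwrite('pics/c2.png',cv2.resize(b,None,fx=4,fy=3.75 and 4,interpolation=cv2.INTER_CUBIC)[:600])
```

```text
(no output)
```

View pics/c1.png

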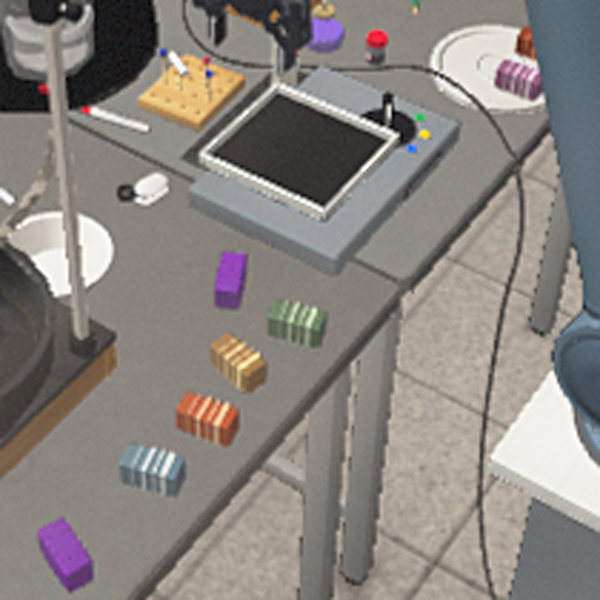

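View pics/c2.png

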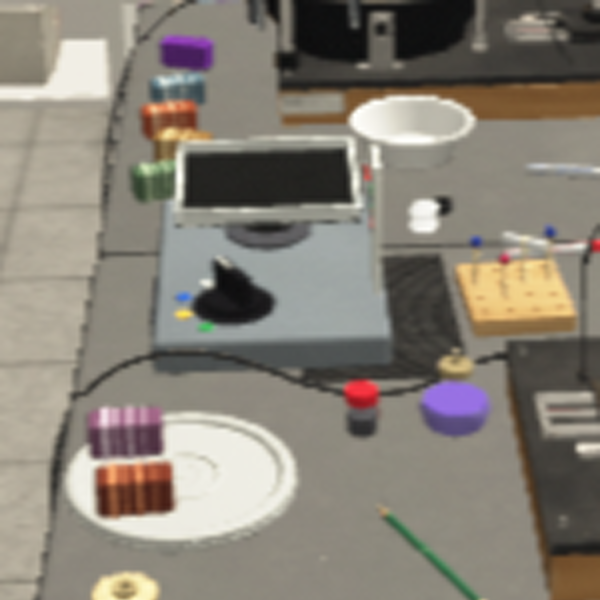

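Run:
```python
from h import *
np.set_printoptions(precision=4,suppress=True)
d=load('scene'); s=load('side')
A=lambda u,v:(230+u*.35,140+v*.35)
B=lambda u,v:(250+u/4,160+v/4)
for n,p in dict(green=(420,118),yellow=(425,134),blue=(411,148),deckmid=(300,147),cabL=(192,195),cabF=(333,270),cabR=(460,125),d1=(205,155),d2=(325,213),d3=(398,137),d4=(283,88),bar3=(300,312),bar2=(240,350),bar0=(208,405),bar1=(152,458),dum=(230,268)).items():
    u,v=A(*p); print('scene',n,px(d,u,v),px(d,u,v,.04)[:2],px(d,u,v,.034)[:2])
for n,p in dict(blue=(183,297),yellow=(183,314),green=(206,327),ltop=(235,272),skirt=(235,300),cabFR=(155,345),cabBR=(390,338),lidl=(68,470),lidr=(296,470),lidc=(190,470),b4=(122,418),b5=(133,472)).items():
    u,v=B(*p); print('side',n,px(s,u,v),px(s,u,v,.04)[:2])
# top-face masks: points from fused clouds
for nm,f in (('scene',d),('side',s)):
    v,u=np.mgrid[0:400,0:640]; z=f['z_map']; m=z>0
    P=np.stack([(u-f['mtx'][0,2])/f['mtx'][0,0]*z,(v-f['mtx'][1,2])/f['mtx'][1,1]*z,z],-1)[m]@R(f['attitude']).T+f['origin']
    np.save('/tmp/P_%s.npy'%nm,np.c_[P,f['image'][m]])
    for lab,x0,x1,y0,y1,z0,z1 in (('lid/bars',.3,.65,-.5,-.2,.040,.054),('bars',.25,.52,.15,.62,.028,.04)):
        q=P[(P[:,0]>x0)&(P[:,0]<x1)&(P[:,1]>y0)&(P[:,1]<y1)&(P[:,2]>z0)&(P[:,2]<z1)]
        import scipy.cluster.hierarchy as h
        if len(q)<3: continue
        c=h.fcluster(h.linkage(q[:,:2],'single'),.008,'distance')
        for k in set(c):
            g=q[c==k]
            if len(g)<12: continue
            (cx,cy),(w,l),a=cv2.minAreaRect((g[:,:2]*1000).astype(np.float32)); print(nm,lab,len(g),cx,cy,w,l,a,g[:,2].mean())
```

```text
scene green [ 0.4715 -0.2428  0.0388] [ 0.4708 -0.2415] [ 0.4741 -0.2481]
scene yellow [ 0.4505 -0.2199  0.0373] [ 0.4491 -0.217 ] [ 0.4523 -0.2236]
scene blue [ 0.4526 -0.1885  0.0342] [ 0.4496 -0.1824] [ 0.4528 -0.1887]
scene deckmid [ 0.5333 -0.0497  0.0914] [ 0.5653 -0.1007] [ 0.5691 -0.1066]
scene cabL [0.6295 0.043  0.029 ] [0.6221 0.0525] [0.6261 0.0473]
scene cabF [0.4233 0.0397 0.0169] [0.4118 0.0596] [0.4148 0.0544]
scene cabR [ 0.4431 -0.3082 -0.0031] [ 0.4214 -0.2597] [ 0.4244 -0.2665]
scene d1 [0.6111 0.0395 0.1013] [ 0.6539 -0.017 ] [ 0.6581 -0.0226]
scene d2 [0.4407 0.037  0.0977] [ 0.4723 -0.0162] [ 0.4756 -0.0217]
scene d3 [ 0.4706 -0.1842  0.0467] [ 0.4743 -0.1913] [ 0.4776 -0.1977]
scene d4 [ 0.6096 -0.1244  0.0999] [ 0.6513 -0.1882] [ 0.6555 -0.1945]
scene bar3 [0.4104 0.13   0.0309] [0.406  0.1372] [0.4089 0.1324]
scene bar2 [0.4321 0.2168 0.0316] [0.4278 0.2229] [0.4309 0.2185]
scene bar0 [0.4153 0.2988 0.0301] [0.4104 0.3053] [0.4134 0.3014]
scene bar1 [0.42   0.3891 0.0312] [0.4156 0.3942] [0.4186 0.3907]
scene dum [0.5163 0.1193 0.0304] [0.5107 0.127 ] [0.514
[... 3135 characters left out ...]
07.998046875 13.677685737609863 41.523231506347656 58.6070556640625 0.03294960568694087
side bars 16 426.8978576660156 388.8581848144531 32.518585205078125 22.08005714416504 65.71031951904297 0.03379611605584814
side bars 18 395.90234375 289.2529296875 38.615882873535156 16.74045181274414 37.9027099609375 0.03386748674001587
side bars 18 429.52099609375 300.72845458984375 31.96946907043457 24.104509353637695 78.15765380859375 0.03413864726722756
side bars 14 416.8113098144531 226.2825469970703 40.35420227050781 12.654470443725586 18.8485050201416 0.03427292654108293
side bars 19 435.36358642578125 215.26834106445312 45.015865325927734 12.724024772644043 13.448633193969727 0.03413022780810343
```

```bash
python3 -m crank '[[[0,0,-0.1,-14,40,0,0.3],[0,0,-0.2,-28,80,0,0.5],[0,0,-0.3,-42,120,0,0.5],[0,0,-0.4,-58,160,0,0.5],[0,0,-0.52,-70,190,0,0.5],[0,0,-0.52,-74,202,0,0.5],[0,0,-0.52,-74,202,20,0.5],[0,0,-0.52,-74,202,20,0.5],[0,0,-0.52,-74,202,20,0.5],[0,0,-0.52,-74,202,20,0.5]]]'
python3 - <<'E'
from h import *
d=grab('wrist','w1.png'); print(d['origin'],d['attitude'])
P=np.load('/tmp/P_scene.npy')
q=P[(P[:,0]>.36)&(P[:,0]<.46)&(P[:,1]>.07)&(P[:,1]<.17)&(P[:,2]>.025)&(P[:,2]<.04)]
print(len(q),cv2.minAreaRect((q[:,:2]*1000).astype(np.float32)),q[:,2].mean())
E
```

```text
clock: 1.35
tcp_pos: [0.5016, -0.2017, 0.229]
tool_rot: [0.0, 0.966, 0.257, 0.0]
contact_force: [0.3, -0.2, 0.6]
opening: 0.0427
[ 0.46673478 -0.14364665  0.35497044] [0.13086456 0.95747619 0.25466024 0.03552443]
162 ((410.918212890625, 136.24612426757812), (63.41061782836914, 34.703277587890625), 20.25919532775879) 0.03181535688964198
```

View pics/w1.png

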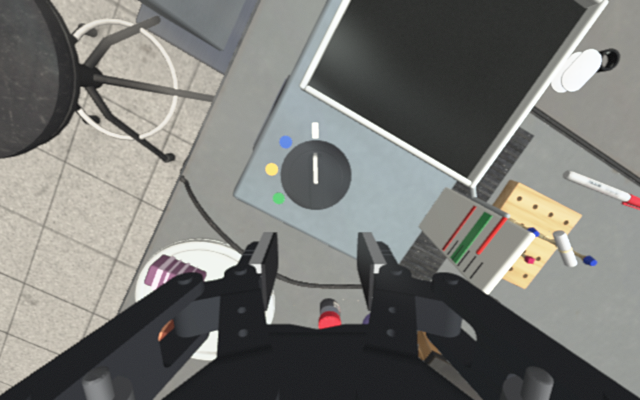

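Run:
```python
from h import *
np.set_printoptions(precision=4,suppress=True)
d=load('wrist')
print('skirt',px(d,316,175,.046)); c=px(d,316,175,.046)
for n,p in dict(off=(315,130),blue=(285,142),yellow=(271,169),green=(279,198)).items():
    w=px(d,*p,.04); print(n,w,np.linalg.norm((w-c)[:2]),np.degrees(np.arctan2(w[1]-c[1],w[0]-c[0]))%360)
for p in ((316,154),(316,184)): print('stripe',px(d,*p,.079),px(d,*p))
print('deck',px(d,303,86,.107),px(d,472,182,.107),px(d,606,0,.107))
s=manip.get_state();print(s['tcp_pos'],s['tool_rot'],s['joint_positions'])
```

```text
skirt [ 0.4965 -0.1973  0.046 ]
off [ 0.4717 -0.156   0.04  ] 0.04821794472375354 121.0382980599934
blue [ 0.4496 -0.1834  0.04  ] 0.048989166624958315 163.45716107163835
yellow [ 0.45   -0.2175  0.04  ] 0.05071555682072267 203.40050391770993
green [ 0.4735 -0.2429  0.04  ] 0.05108911069289298 243.18232770960267
stripe [ 0.4831 -0.1737  0.079 ] [ 0.4837 -0.1748  0.0687]
stripe [ 0.4979 -0.1995  0.079 ] [ 0.4978 -0.1994  0.0797]
deck [ 0.4448 -0.1278  0.107 ] [ 0.6148 -0.123   0.107 ] [0.6149 0.0402 0.107 ]
[ 0.5015 -0.2018  0.229 ] [0.0004 0.9663 0.2573 0.0004] [-0.4999  0.312  -0.0629  1.1948  0.0001  0.5505]
```

```bash
python3 -m crank '[[[0,0,0,-3,-4,30,0.5],[0,0,0,-3,-4,60,0.5],[0,0,0,-3,-4,90,0.5],[0,0,0,-3,-4,120,0.5],[0,0,0,-3,-4,142,0.5],[0,0,0,-3,-4,156,0.5],[0,0,0,-3,-4,157,0.5],[0,0,0,-3,-4,157,1],[0,0,0,-3,-4,157,1],[0,0,0,-3,-4,157,1]]]'
```

```text
clock: 2.65
tcp_pos: [0.4983, -0.2, 0.0727]
tool_rot: [0.001, 0.966, 0.257, 0.002]
contact_force: [3.3, 2.6, 3.8]
opening: 0.0128
```

```bash
python3 -m crank '[[[0,0,-0.16,0,0,0,1],[0,0,-0.32,0,0,0,1],[0,0,-0.48,0,0,0,1],[0,0,-0.64,0,0,0,1],[0,0,-0.80,0,0,0,1],[0,0,-0.96,0,0,0,1],[0,0,-1.12,0,0,0,1],[0,0,-1.28,0,0,0,1],[0,0,-1.41,0,0,0,1],[0,0,-1.41,0,0,0,1]]]'
python3 -m crank '[[[0,0,0,0,0,0,1],[0,0,0,0,0,0,0.5],[0,0,0,0,0,0,0.5],[0,0,0,0,0,0,0.5],[0,0,0,0,0,0,0.5],[0,0,0,0,0,-20,0.5],[0,0,0,0,0,-60,0.5],[0,0,0,0,0,-110,0.5],[0,0,0,0,0,-157,0.5],[0,0,0,0,0,-157,0.5]]]'
python3 - <<'E'
from h import *
grab('wrist','w2.png'); d=grab('scene','s2.png')
s=manip.get_state(); print(s['tcp_pos'],s['tool_rot'],s['joint_positions'])
E
```

```text
clock: 3.9
tcp_pos: [0.4991, -0.1983, 0.0727]
tool_rot: [0.001, 0.568, 0.823, 0.003]
contact_force: [6.1, 7.7, 3.8]
opening: 0.0129
clock: 5.15
tcp_pos: [0.4988, -0.2015, 0.2326]
tool_rot: [0.004, 0.569, 0.822, 0.0]
contact_force: [-0.5, -0.7, 0.1]
opening: 0.0425
[ 0.49660265 -0.20024037  0.22837802] [4.82535840e-04 5.69484987e-01 8.22001592e-01 2.29083757e-06] [-5.01721344e-01  3.02065963e-01 -7.82687480e-02  1.18950130e+00
 -9.57813475e-05 -8.60759188e-01]
```

View pics/w2.png

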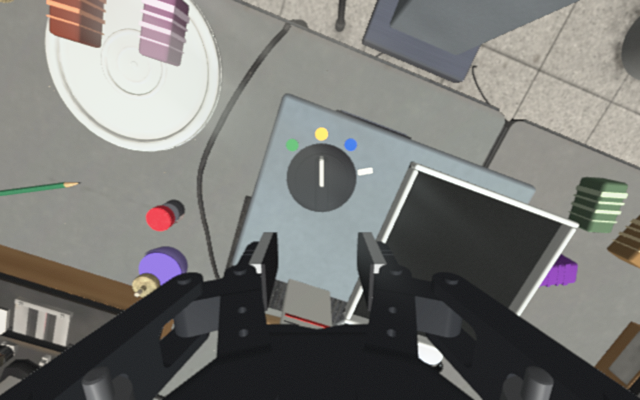

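```bash
cat >> h.py <<'E'
def go(x,y,z,phi,s=None):
    "tool-axis shift (mm) and turn to world xyz (m), jaw direction phi deg (mod 180)"
    s=s or manip.get_state(); A=R(s['tool_rot']); d=A.T@(np.array([x,y,z])-s['tcp_pos'])*1000
    p0=np.degrees(np.arctan2(A[1,0],A[0,0])); t=(phi-p0+90)%180-90
    print('shift',d.round(1),'turn z',round(-np.radians(t),3),'now phi',round(p0,1),'tcp',s['tcp_pos'].round(4),'F',s['contact_force'].round(1),'open',round(s['opening'],4),'j6',s['joint_positions'][5].round(2),'t',round(s['clock'],2))
def bars(d,z0=.024,z1=.044,box=(.3,.55,.06,.48)):
    import scipy.cluster.hierarchy as h
    v,u=np.mgrid[0:400,0:640]; z=d['z_map']; m=z>0
    P=np.stack([(u-d['mtx'][0,2])/d['mtx'][0,0]*z,(v-d['mtx'][1,2])/d['mtx'][1,1]*z,z],-1)[m]@R(d['attitude']).T+d['origin']; C=d['image'][m]
    k=(P[:,0]>box[0])&(P[:,0]<box[1])&(P[:,1]>box[2])&(P[:,1]<box[3])&(P[:,2]>z0)&(P[:,2]<z1); P=P[k];C=C[k]
    c=h.fcluster(h.linkage(P[:,:2],'single'),.008,'distance')
    for k in set(c):
        if (c==k).sum()<40: continue
        (cx,cy),(w,l),a=cv2.minAreaRect((P[c==k,:2]*1000).astype(np.float32))
        if w<l: w,l,a=l,w,a+90
        print('bar %.1f %.1f  size %.0f x %.0f long %.0f deg rgb'%(cx,cy,w,l,(a+90)%180-90),C[c==k].mean(0).round(),(c==k).sum())
E
python3 - <<'E'
from h import *
bars(load('scene')); w=load('wrist')
for p in ((602,187),): print(px(w,*p,.034),px(w,*p))
print('lid',px(w,133,67,.013),px(w,133,67))
go(.411,.1365,.12,110)
E
```

```text
bar 542.3 387.8  size 181 x 8 long 89 deg rgb [120.  94.  70.] 177
bar 418.1 393.0  size 64 x 36 long 18 deg rgb [142. 156. 162.] 214
bar 510.3 128.2  size 70 x 30 long -63 deg rgb [137.  70. 168.] 136
bar 411.0 137.3  size 65 x 38 long 18 deg rgb [130. 147. 118.] 162
bar 410.6 306.9  size 63 x 35 long 10 deg rgb [196. 122.  88.] 188
bar 432.0 222.9  size 69 x 33 long -10 deg rgb [184. 151. 103.] 170
[0.39232362 0.11200156 0.034     ] [0.3920171  0.11452578 0.03157646]
lid [ 0.4574825  -0.43953903  0.013     ] [ 0.45770917 -0.44154608  0.00975901]
shift [345.4  38.1 108.1] turn z 0.01 now phi 110.6 tcp [ 0.4966 -0.2002  0.2284] F [ 0.6 -0.  -0.5] open 0.0423 j6 -0.86 t 5.25
```

Run:
```python
from h import *
np.set_printoptions(precision=4,suppress=True)
w=load('wrist')
print('yellow',px(w,321,134,.04),'dk',px(w,414,166,.107),px(w,577,228,.107))
bars(w,.027,.04,(.3,.55,.04,.48))
s=load('scene'); print(proj(s,[.411,.137,.034]),proj(s,[.392,.112,.034]), proj(w,[.411,.137,.034]))
d=grab('scene','s3.png'); bars(d)
cv2.imwrite('pics/s3c.png',cv2.resize(cv2.imread('pics/s3.png')[140:350,230:440],(600,600),interpolation=cv2.INTER_CUBIC))
```

```text
yellow [ 0.4507 -0.2168  0.04  ] dk [ 0.444  -0.1313  0.107 ] [0.4433 0.0382 0.107 ]
bar 453.5 207.7  size 35 x 16 long 31 deg rgb [127. 101.  67.] 222
bar 411.4 134.0  size 64 x 32 long 16 deg rgb [131. 151. 123.] 1524
bar 508.8 129.7  size 48 x 31 long -63 deg rgb [140.  78. 175.] 690
[333.6797 249.7647] [342.8301 247.689 ] [610.1642 208.4045]
bar 542.6 387.6  size 182 x 8 long -89 deg rgb [120.  94.  70.] 178
bar 416.7 394.7  size 65 x 37 long 24 deg rgb [143. 157. 162.] 211
bar 510.9 126.8  size 69 x 30 long -63 deg rgb [137.  70. 168.] 137
bar 410.9 135.2  size 65 x 40 long 10 deg rgb [130. 146. 118.] 166
bar 411.0 306.6  size 64 x 34 long 10 deg rgb [195. 123.  89.] 189
bar 430.8 223.9  size 65 x 35 long -16 deg rgb [183. 150. 103.] 174
```

View pics/s3c.png

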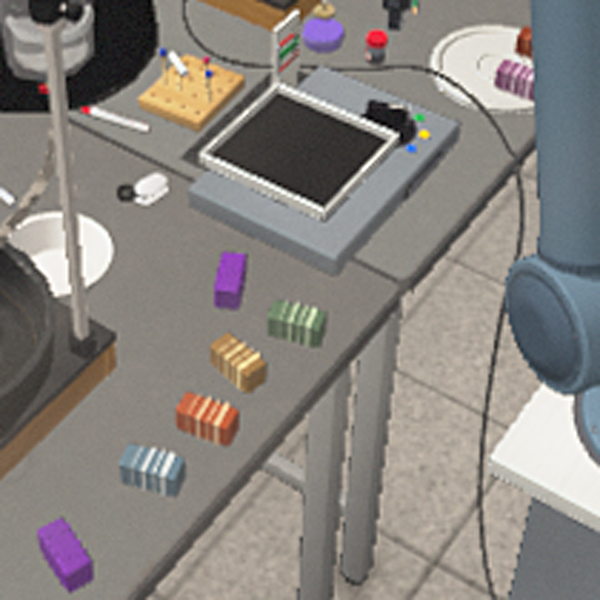

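```bash
python3 -m crank '[[[0,0,0,40,4,0,0.35],[0,0,0,85,9,0,0.35],[0,0,0,130,14,0,0.35],[0,0,0,175,19,0,0.35],[0,0,0.08,220,24,0,0.35],[0,0,0.08,265,29,30,0.35],[0,0,0.08,310,34,70,0.35],[0,0,0.08,335,37,95,0.35],[0,0,0.08,343,37,108,0.35],[0,0,0.08,343,37,108,0.35]]]'
python3 - <<'E'
from h import *
w=grab('wrist')
bars(w,.027,.04,(.3,.55,.04,.48)); go(.411,.134,.022,106)
E
```

```text
clock: 6.55
tcp_pos: [0.409, 0.1337, 0.1189]
tool_rot: [-0.001, 0.602, 0.799, -0.002]
contact_force: [0.0, 0.1, 0.7]
opening: 0.0557
bar 542.4 323.2  size 37 x 4 long -88 deg rgb [92. 69. 47.] 314
bar 465.7 40.5  size 83 x 1 long 0 deg rgb [90. 94. 96.] 340
bar 410.7 134.5  size 63 x 30 long 17 deg rgb [141. 159. 132.] 2917
bar 507.6 130.4  size 49 x 31 long -61 deg rgb [130.  72. 163.] 1663
bar 417.5 390.4  size 64 x 33 long 16 deg rgb [132. 148. 153.] 2811
bar 416.7 224.1  size 34 x 31 long -11 deg rgb [184. 159. 118.] 1388
bar 411.2 304.2  size 63 x 32 long 12 deg rgb [186. 124.  95.] 2676
shift [ 0.3  1.  97.9] turn z -0.0 now phi 106.0 tcp [0.4102 0.1335 0.1199] F [0.8 0.2 0.5] open 0.0555 j6 -0.11 t 6.6
```

```bash
python3 -m crank '[[[0,0,0,0,1,35,0.35],[0,0,0,0,1,70,0.35],[0,0,0,0,1,92,0.35],[0,0,0,0,1,98,0.35],[0,0,0,0,1,98,0.35],[0,0,0,0,1,98,1],[0,0,0,0,1,98,1],[0,0,0,0,1,98,1],[0,0,0,0,1,98,1],[0,0,0,0,1,98,1]]]'
python3 -m crank '[[[0,0,0,0,0,-15,1],[0,0,0,0,0,-40,1],[0,0,0,0,0,-70,1],[0,0,0,0,0,-100,1],[0,0,0,0,0,-130,1],[0,0,0,0,0,-150,1],[0,0,0,0,0,-160,1],[0,0,0,0,0,-160,1],[0,0,0,0,0,-160,1],[0,0,0,0,0,-160,1]]]'
python3 - <<'E'
from h import *
go(.490,-.008,.182,90)
d=grab('scene'); P=px
print([px(d,230+.35*u,140+.35*v)[2].round(4) for u,v in ((300,110),(300,147),(260,150),(340,150),(320,180))])
E
```

```text
clock: 7.85
tcp_pos: [0.4129, 0.1346, 0.0236]
tool_rot: [0.001, 0.602, 0.799, 0.001]
contact_force: [-0.3, -1.5, 6.5]
opening: 0.0293
clock: 9.1
tcp_pos: [0.4107, 0.1343, 0.1814]
tool_rot: [-0.001, 0.602, 0.799, -0.001]
contact_force: [0.1, 0.4, -1.5]
opening: 0.0288
shift [-158.6   37.    -0.7] turn z 0.279 now phi 106.0 tcp [0.4107 0.1343 0.1814] F [ 0.1  0.4 -1.5] open 0.0288 j6 -0.11 t 9.1
[np.float64(0.3582), np.float64(0.3128), np.float64(0.0908), np.float64(0.0951), np.float64(0.2308)]
```

```bash
python3 -m crank '[[[0,0,0.03,-18,4,0,1],[0,0,0.06,-38,9,0,1],[0,0,0.1,-58,14,0,1],[0,0,0.14,-78,18,0,1],[0,0,0.18,-98,23,0,1],[0,0,0.21,-118,28,0,1],[0,0,0.24,-138,32,0,1],[0,0,0.27,-152,36,0,1],[0,0,0.28,-159,37,0,1],[0,0,0.28,-159,37,0,1]]]'
python3 -m crank '[[[0,0,0,0,0,12,1],[0,0,0,0,0,26,1],[0,0,0,0,0,40,1],[0,0,0,0,0,50,1],[0,0,0,0,0,57,1],[0,0,0,0,0,62,1],[0,0,0,0,0,66,1],[0,0,0,0,0,70,1],[0,0,0,0,0,72,1],[0,0,0,0,0,72,1]]]'
python3 - <<'E'
from h import *
go(.490,-.008,.182,90)
E
```

```text
clock: 10.4
tcp_pos: [0.4909, -0.0085, 0.1822]
tool_rot: [-0.0, 0.708, 0.707, 0.0]
contact_force: [-0.5, -0.4, -1.3]
opening: 0.029
clock: 11.65
tcp_pos: [0.4911, -0.0083, 0.1105]
tool_rot: [0.0, 0.707, 0.707, 0.0]
contact_force: [-1.2, -0.3, 0.8]
opening: 0.0292
shift [  0.3  -1.  -71.5] turn z -0.001 now phi 90.0 tcp [ 0.4911 -0.0083  0.1105] F [-1.2 -0.3  0.8] open 0.0292 j6 -0.15 t 11.65
```

```bash
python3 -m crank '[[[0,0,0,0,0,0,0.55],[0,0,0,0,0,0,0.55],[0,0,0,0,0,-8,0.55],[0,0,0,0,0,-35,0.55],[0,0,0,0,0,-70,0.5],[0,0,0,40,-10,-70,0.4],[0,0,0.05,85,-22,-70,0.35],[0,0,0.1,130,-34,-60,0.35],[0,0,0.15,175,-46,-40,0.35],[0,0,0.19,215,-56,-20,0.35]]]'
python3 -m crank '[[[0,0,0,14,-7,10,0.35],[0,0,0,14,-7,10,0.35],[0,0,0,14,-7,10,0.35],[0,0,0,14,-7,10,0.35],[0,0,0,14,-7,10,0.35],[0,0,0,14,-7,10,0.35],[0,0,0,14,-7,10,0.35],[0,0,0,14,-7,10,0.35],[0,0,0,14,-7,10,0.35],[0,0,0,14,-7,10,0.35]]]'
python3 - <<'E'
from h import *
w=grab('wrist'); bars(w,.027,.04,(.3,.48,.08,.48)); go(.4308,.2235,.022,79)
d=grab('scene'); bars(d,.084,.100,(.45,.6,-.12,.03)); bars(d,.115,.135,(.43,.62,-.13,.05)); np.savez('/tmp/wk.npz',**w)
E
```

```text
clock: 12.9
tcp_pos: [0.435, 0.2085, 0.1307]
tool_rot: [0.0, 0.772, 0.636, 0.001]
contact_force: [0.1, 0.3, 0.5]
opening: 0.0558
clock: 14.15
tcp_pos: [0.4308, 0.2219, 0.1203]
tool_rot: [0.0, 0.771, 0.637, -0.0]
contact_force: [0.1, -0.2, 0.0]
opening: 0.0559
bar 418.0 391.1  size 64 x 32 long 17 deg rgb [142. 159. 165.] 3787
bar 431.2 221.6  size 64 x 30 long -11 deg rgb [190. 163. 122.] 2904
bar 411.5 304.7  size 63 x 31 long 12 deg rgb [201. 135. 105.] 3376
shift [ 1.6 -0.3 98.3] turn z 0.001 now phi 79.1 tcp [0.4308 0.2219 0.1203] F [-0.2 -0.1  0.6] open 0.0554 j6 0.54 t 14.2
bar 519.2 -46.0  size 148 x 138 long -90 deg rgb [66. 66. 61.] 507
bar 489.9 -7.3  size 65 x 37 long -5 deg rgb [139. 161. 125.] 118
```

```bash
python3 -m crank '[[[0,0,0,0,0,35,0.35],[0,0,0,0,0,70,0.35],[0,0,0,0,0,92,0.35],[0,0,0,0,0,98,0.35],[0,0,0,0,0,98,0.35],[0,0,0,0,0,98,1],[0,0,0,0,0,98,1],[0,0,0,0,0,98,1],[0,0,0,0,0,98,1],[0,0,0,0,0,98,1]]]'
python3 -m crank '[[[0,0,0,0,0,-15,1],[0,0,0,0,0,-40,1],[0,0,0,0,0,-70,1],[0,0,0,0,0,-100,1],[0,0,0,0,0,-130,1],[0,0,0,0,0,-150,1],[0,0,0,0,0,-160,1],[0,0,0,0,0,-160,1],[0,0,0,0,0,-160,1],[0,0,0,0,0,-160,1]]]'
python3 - <<'E'
from h import *
go(.490,-.078,.182,90)
E
```

```text
clock: 15.5
tcp_pos: [0.4321, 0.2223, 0.0236]
tool_rot: [0.001, 0.771, 0.637, 0.001]
contact_force: [-0.3, 0.1, 6.6]
opening: 0.0293
clock: 16.75
tcp_pos: [0.4301, 0.2216, 0.1813]
tool_rot: [-0.0, 0.771, 0.637, -0.001]
contact_force: [-0.3, -0.4, -1.7]
opening: 0.0292
shift [-282.8  115.6   -0.6] turn z -0.191 now phi 79.1 tcp [0.4301 0.2216 0.1813] F [-0.3 -0.4 -1.7] open 0.0292 j6 0.54 t 16.75
```

```bash
python3 -m crank '[[[0,0,-0.02,-30,12,0,1],[0,0,-0.04,-65,26,0,1],[0,0,-0.07,-100,41,0,1],[0,0,-0.1,-135,55,0,1],[0,0,-0.12,-170,70,0,1],[0,0,-0.14,-205,84,0,1],[0,0,-0.16,-240,98,0,1],[0,0,-0.18,-265,109,0,1],[0,0,-0.19,-278,114,0,1],[0,0,-0.19,-283,116,0,1]]]'
python3 -m crank '[[[0,0,0,0,0,12,1],[0,0,0,0,0,26,1],[0,0,0,0,0,40,1],[0,0,0,0,0,52,1],[0,0,0,0,0,61,1],[0,0,0,0,0,67,1],[0,0,0,0,0,72,1],[0,0,0,0,0,76,1],[0,0,0,0,0,78,1],[0,0,0,0,0,78,1]]]'
python3 - <<'E'
from h import *
go(.411,.305,.12,102)
E
```

```text
clock: 18.0
tcp_pos: [0.4908, -0.0782, 0.1819]
tool_rot: [-0.0, 0.708, 0.707, -0.0]
contact_force: [-0.5, -0.2, -1.4]
opening: 0.029
clock: 19.25
tcp_pos: [0.4912, -0.0781, 0.1045]
tool_rot: [0.0, 0.707, 0.707, 0.0]
contact_force: [-1.1, 0.6, -0.1]
opening: 0.0291
shift [383.  -80.5 -15.6] turn z -0.21 now phi 90.0 tcp [ 0.4912 -0.0781  0.1045] F [-1.1  0.6 -0.1] open 0.0291 j6 -0.28 t 19.25
```

```bash
python3 -m crank '[[[0,0,0,0,0,1,0.55],[0,0,0,0,0,1,0.55],[0,0,0,0,0,-8,0.55],[0,0,0,0,0,-35,0.55],[0,0,0,0,0,-70,0.5],[0,0,0,40,-9,-75,0.4],[0,0,-0.05,85,-18,-75,0.35],[0,0,-0.1,130,-28,-75,0.35],[0,0,-0.15,180,-38,-75,0.35],[0,0,-0.21,230,-48,-60,0.35]]]'
python3 -m crank '[[[0,0,0,40,-14,10,0.35],[0,0,0,80,-28,20,0.35],[0,0,0,120,-42,30,0.35],[0,0,0,143,-55,40,0.35],[0,0,0,153,-60,44,0.35],[0,0,0,153,-60,44,0.35],[0,0,0,153,-60,44,0.35],[0,0,0,153,-60,44,0.35],[0,0,0,153,-60,44,0.35],[0,0,0,153,-60,44,0.35]]]'
python3 - <<'E'
from h import *
w=grab('wrist'); bars(w,.027,.04,(.3,.48,.08,.48)); go(.4113,.3047,.022,102)
d=grab('scene'); bars(d,.107,.13,(.43,.62,-.13,.05))
E
```

```text
clock: 20.5
tcp_pos: [0.4443, 0.1538, 0.1661]
tool_rot: [0.001, 0.629, 0.778, 0.002]
contact_force: [0.4, 0.1, 0.2]
opening: 0.0554
clock: 21.75
tcp_pos: [0.353, 0.289, 0.1204]
tool_rot: [0.0, 0.63, 0.777, 0.0]
contact_force: [0.1, -0.4, -0.3]
opening: 0.0554
bar 411.3 304.7  size 64 x 30 long 11 deg rgb [202. 137. 107.] 2440
bar 388.0 391.9  size 20 x 9 long 65 deg rgb [ 87. 102. 107.] 143
shift [ 3.2 60.3 98.4] turn z -0.001 now phi 102.0 tcp [0.3529 0.2891 0.1204] F [ 0.4  0.3 -0.2] open 0.0558 j6 0.34 t 21.8
bar 487.5 -76.8  size 62 x 34 long 1 deg rgb [194. 155.  96.] 99
```

```bash
python3 -m crank '[[[0,0,0,1,30,0,0.35],[0,0,0,3,60,20,0.35],[0,0,0,3,60,60,0.35],[0,0,0,3,60,90,0.35],[0,0,0,3,60,98,0.35],[0,0,0,3,60,98,0.35],[0,0,0,3,60,98,1],[0,0,0,3,60,98,1],[0,0,0,3,60,98,1],[0,0,0,3,60,98,1]]]'
python3 -m crank '[[[0,0,0,0,0,0,1],[0,0,0,0,0,-25,1],[0,0,0,0,0,-60,1],[0,0,0,0,0,-100,1],[0,0,0,0,0,-130,1],[0,0,0,0,0,-150,1],[0,0,0,0,0,-160,1],[0,0,0,0,0,-160,1],[0,0,0,0,0,-160,1],[0,0,0,0,0,-160,1]]]'
python3 - <<'E'
from h import *
go(.566,-.008,.182,90)
d=grab('scene'); bars(d,.095,.135,(.43,.62,-.13,.05)); bars(d)
E
```

```text
clock: 23.1
tcp_pos: [0.4122, 0.3054, 0.0239]
tool_rot: [0.001, 0.629, 0.777, 0.002]
contact_force: [-1.3, 0.0, 7.1]
opening: 0.0289
clock: 24.35
tcp_pos: [0.4102, 0.3042, 0.1813]
tool_rot: [-0.0, 0.629, 0.777, -0.001]
contact_force: [-0.0, 0.2, -2.6]
opening: 0.0289
shift [-337.8   87.6   -0.7] turn z 0.209 now phi 102.0 tcp [0.4102 0.3042 0.1813] F [-0.   0.2 -2.6] open 0.0289 j6 0.3 t 24.35
bar 488.1 -5.3  size 68 x 37 long -3 deg rgb [117. 138. 106.] 180
bar 488.2 -77.8  size 65 x 42 long 2 deg rgb [176. 141.  87.] 169
bar 504.2 120.2  size 66 x 13 long -65 deg rgb [126.  68. 152.] 52
bar 542.6 389.6  size 177 x 8 long 90 deg rgb [120.  94.  69.] 183
bar 417.4 393.1  size 65 x 34 long 14 deg rgb [143. 158. 164.] 209
```

```bash
python3 -m crank '[[[0,0,0.02,-30,0,0,1],[0,0,0.04,-65,0,0,1],[0,0,0.07,-105,-1,0,1],[0,0,0.1,-145,-2,0,1],[0,0,0.13,-185,-2,0,1],[0,0,0.15,-220,10,0,1],[0,0,0.17,-255,30,0,1],[0,0,0.19,-290,52,0,1],[0,0,0.21,-320,75,0,1],[0,0,0.21,-338,90,0,1]]]'
python3 -m crank '[[[0,0,0,0,0,12,1],[0,0,0,0,0,28,1],[0,0,0,0,0,44,1],[0,0,0,0,0,58,1],[0,0,0,0,0,67,1],[0,0,0,0,0,73,1],[0,0,0,0,0,78,1],[0,0,0,0,0,82,1],[0,0,0,0,0,84,1],[0,0,0,0,0,84,1]]]'
python3 - <<'E'
from h import *
go(.52,-.008,.19,90)
E
```

```text
clock: 25.65
tcp_pos: [0.5701, -0.0088, 0.1817]
tool_rot: [-0.0, 0.708, 0.706, -0.0]
contact_force: [-0.8, -0.0, -2.1]
opening: 0.029
clock: 26.9
tcp_pos: [0.5692, -0.0074, 0.0985]
tool_rot: [0.0, 0.707, 0.707, 0.0]
contact_force: [-1.3, 0.2, -0.4]
opening: 0.029
shift [ -0.7 -49.2 -91.5] turn z -0.001 now phi 89.9 tcp [ 0.5692 -0.0074  0.0985] F [-1.3  0.2 -0.4] open 0.029 j6 -0.12 t 26.9
```

```bash
python3 -m crank '[[[0,0,0,0,0,1,0.55],[0,0,0,0,0,1,0.55],[0,0,0,0,0,-8,0.55],[0,0,0,0,0,-40,0.55],[0,0,0,-10,-20,-90,0.5],[-0.16,0,0,-50,-50,-100,0.4],[-0.34,0,0,-90,-69,-100,0.35],[-0.52,0,0,-90,-69,-100,0.35],[-0.7,0,0,-90,-69,-100,0.35],[-0.85,0,0,-90,-69,-100,0.35]]]'
python3 -m crank '[[[0,0,0,0,0,0,0.35],[0,0,0,0,0,0,0.35],[0,0,0,0,0,0,0.35],[0,0,0,0,0,0,0.35],[0,0,0,0,0,0,0.35],[0,0,0,0,0,0,0.35],[0,0,0,0,0,0,0.35],[0,0,0,0,0,0,0.35],[0,0,0,0,0,0,0.35],[0,0,0,0,0,0,0.35]]]'
python3 - <<'E'
from h import *
w=grab('wrist','w3.png'); print(w['origin']); print(proj(w,[.634,-.166,.13]))
d=grab('scene'); bars(d,.085,.135,(.43,.62,-.13,.05)); bars(d,.065,.085,(.43,.62,-.13,.05)); bars(d,box=(.3,.5,.06,.48))
E
```

```text
clock: 28.15
tcp_pos: [0.512, -0.1051, 0.2176]
tool_rot: [0.281, 0.646, 0.649, 0.287]
contact_force: [-10.2, 1.0, -4.4]
opening: 0.0553
clock: 29.4
tcp_pos: [0.5124, -0.1051, 0.2159]
tool_rot: [0.28, 0.647, 0.649, 0.286]
contact_force: [0.3, -0.5, 0.4]
opening: 0.0556
[ 0.37313633 -0.10718158  0.25172091]
[256.40742557 207.7255654 ]
bar 489.8 -6.8  size 67 x 37 long 3 deg rgb [121. 142. 110.] 191
bar 568.2 -6.0  size 66 x 36 long -4 deg rgb [182. 111.  76.] 185
bar 490.1 -74.3  size 68 x 35 long -3 deg rgb [174. 140.  87.] 182
bar 528.3 -40.6  size 183 x 178 long 0 deg rgb [117. 112. 105.] 1229
bar 417.1 393.0  size 64 x 35 long 15 deg rgb [143. 158. 164.] 210
```

View pics/w3.png

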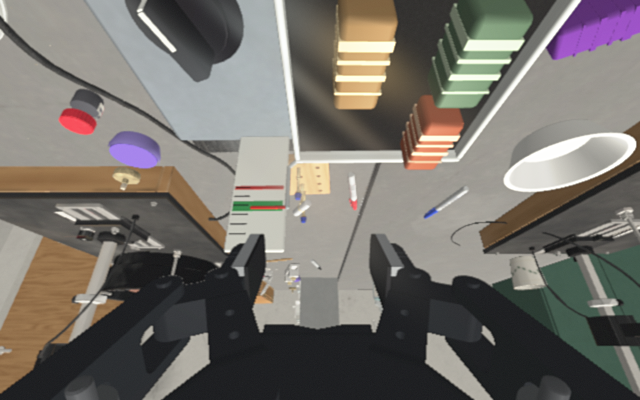

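Run:
```python
from h import *
np.set_printoptions(precision=4,suppress=True)
im=cv2.imread('pics/w3.png'); cv2.imwrite('pics/w3c.png',cv2.resize(im[130:260,220:300],None,fx=4.5,fy=4.5,interpolation=cv2.INTER_CUBIC))
w=load('wrist')
for p in ((320,80),(380,140),(320,130),(400,60)): print('floor',px(w,*p))
for p in ((340,110),): print(px(w,*p))
A=R(w['attitude'])
def onx(u,v,x):
    r=A@np.linalg.inv(w['mtx'])@[u,v,1]; return w['origin']+r*(x-w['origin'][0])/r[0]
for v in (187,202,207,208,211): print(v,px(w,260,v),onx(260,v,.623)[2],onx(260,v,.636)[2])
d=load('scene'); 
for p in ((.529,-.043),(.57,-.08),(.53,-.1),(.6,-.06)):
    u=proj(d,[*p,.079]); print('scene floor',px(d,*u))
```

```text
floor [ 0.5253 -0.1027  0.0735]
floor [ 0.598  -0.0421  0.0732]
floor [ 0.5826 -0.1019  0.0735]
floor [ 0.5083 -0.046   0.0731]
[ 0.557  -0.085   0.0733]
187 [ 0.6297 -0.1635  0.1084] 0.11219318324254832 0.10493378282866456
202 [ 0.6291 -0.1619  0.126 ] 0.12897687308052827 0.12259070074129647
207 [ 0.6243 -0.1604  0.1338] 0.13437308414164567 0.12826766788411006
208 [ 0.6247 -0.1604  0.1346] 0.1354408674824248 0.1293910062547911
211 [ 0.6293 -0.1611  0.1358] 0.13862166282869165 0.1327372932076651
scene floor [ 0.5136 -0.0186  0.104 ]
scene floor [ 0.577  -0.0908  0.0682]
scene floor [ 0.5126 -0.071   0.1073]
scene floor [ 0.6064 -0.0694  0.0695]
```

View pics/w3c.png

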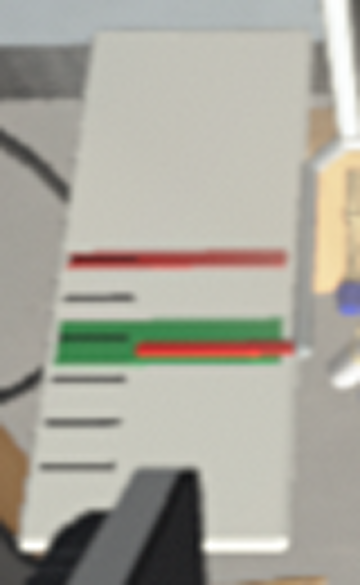

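```bash
python3 -m crank '[[[0,0,0,-40,0,0,0.5],[0,0,0,-80,0,0,0.5],[0,0,0,-125,0,0,0.5],[-0.15,0,0,-125,-6,12,0.5],[-0.3,0,0,-125,-12,25,0.5],[-0.45,0,0,-125,-18,37,0.5],[-0.45,0,0,-125,-23,49,0.5],[-0.45,0,0,-125,-23,49,0.5],[-0.45,0,0,-125,-23,49,0.5],[-0.45,0,0,-125,-23,49,0.5]]]'
python3 - <<'E'
from h import *
np.set_printoptions(precision=4,suppress=True)
w=grab('wrist','w4.png'); print(w['origin'],proj(w,[.625,-.16,.13])); go(.5,-.2,.2,90)
u,v=proj(w,[.628,-.165,.13]).astype(int)
im=cv2.imread('pics/w4.png'); a=im[max(v-70,0):v+70,max(u-60,0):u+60]; print(max(u-60,0),max(v-70,0))
cv2.imwrite('pics/w4c.png',cv2.resize(a,None,fx=4,fy=4,interpolation=cv2.INTER_CUBIC))
E
```

```text
clock: 30.75
tcp_pos: [0.573, -0.2956, 0.1935]
tool_rot: [0.385, 0.566, 0.592, 0.425]
contact_force: [-0.6, 0.9, 0.3]
opening: 0.0424
[ 0.4311 -0.3049  0.1731] [498.8927 154.4025]
shift [100.2 -19.1 -64.3] turn z 0.062 now phi 93.6 tcp [ 0.5731 -0.2957  0.1935] F [ 0.7 -0.3  0.7] open 0.0427 j6 -0.49 t 30.8
429 85
```

View pics/w4c.png

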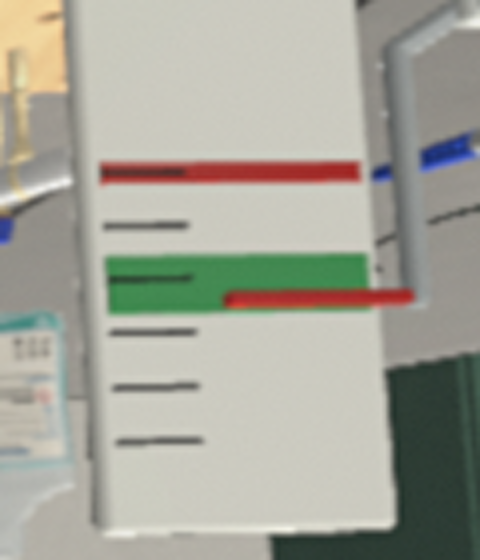

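```bash
cat >> h.py <<'E'
def full(x,y,z,phi):
    from scipy.spatial.transform import Rotation as Q
    s=manip.get_state(); A=R(s['tool_rot']); f=np.radians(phi)
    B=np.array([[np.cos(f),np.sin(f),0],[np.sin(f),-np.cos(f),0],[0,0,-1]]).reshape(3,3)
    print('rotvec',Q.from_matrix(A.T@B).as_rotvec().round(3),'shift',(A.T@(np.array([x,y,z])-s['tcp_pos'])*1000).round(1),s['tcp_pos'])
E
python3 - <<'E'
from h import *
full(.498,-.25,.23,110.6)
E
```

```text
rotvec [ 1.216  0.161 -0.274] shift [ 51.2   8.4 -79.8] [ 0.57308181 -0.29574294  0.19354646]
```

```bash
python3 -m crank '[[[0,0,0,5,1,-8,0.5],[0.15,0.02,-0.03,15,3,-24,0.5],[0.3,0.04,-0.07,25,4,-40,0.5],[0.45,0.06,-0.1,35,6,-55,0.5],[0.6,0.08,-0.135,45,7,-70,0.5],[0.76,0.1,-0.17,51,8,-80,0.5],[0.92,0.12,-0.21,51,8,-80,0.5],[1.08,0.14,-0.245,51,8,-80,0.5],[1.216,0.161,-0.274,51,8,-80,0.5],[1.216,0.161,-0.274,51,8,-80,0.5]]]'
python3 -c "
from h import *
full(.498,-.199,.16,110.6)"
```

```text
clock: 32.05
tcp_pos: [0.4996, -0.2497, 0.2287]
tool_rot: [-0.001, 0.568, 0.823, 0.0]
contact_force: [0.5, 0.6, -1.3]
opening: 0.0425
rotvec [-0.001 -0.002  0.003] shift [47.8 16.5 68.8] [ 0.49961491 -0.2496615   0.2287499 ]
```

```bash
python3 -m crank '[[[0,0,0,24,8,10,0.5],[0,0,0,48,16,30,0.5],[0,0,0,48,16,65,0.5],[0,0,0,48,16,100,0.5],[0,0,0,48,16,130,0.5],[0,0,0,48,16,150,0.5],[0,0,0,48,16,156,0.5],[0,0,0,48,16,156,0.5],[0,0,0,48,16,156,1],[0,0,0,48,16,156,1]]]'
python3 -m crank '[[[0,0,0,0,0,0,1],[0,0,0,0,0,0,1],[0,0,-0.15,0,0,0,1],[0,0,-0.3,0,0,0,1],[0,0,-0.45,0,0,0,1],[0,0,-0.6,0,0,0,1],[0,0,-0.71,0,0,0,1],[0,0,-0.71,0,0,0,1],[0,0,-0.71,0,0,0,1],[0,0,-0.71,0,0,0,1]]]'
python3 -m crank '[[[0,0,0,0,0,0,0.5],[0,0,0,0,0,0,0.5],[0,0,0,0,0,0,0.5],[0,0,0,0,0,-10,0.5],[0,0,0,0,0,-40,0.5],[0,0,0,0,0,-80,0.5],[0,0,0,0,0,-120,0.5],[0,0,0,0,0,-155,0.5],[0,0,0,0,0,-155,0.5],[0,0,0,0,0,-155,0.5]]]'
python3 - <<'E'
from h import *
grab('wrist','w5.png'); d=grab('scene'); bars(d,box=(.3,.5,.06,.48)); full(.4175,.392,.12,107)
E
```

```text
clock: 33.3
tcp_pos: [0.4959, -0.1995, 0.0742]
tool_rot: [-0.0, 0.569, 0.822, 0.001]
contact_force: [-1.1, 2.6, 4.0]
opening: 0.0132
clock: 34.55
tcp_pos: [0.4968, -0.2004, 0.0742]
tool_rot: [0.001, 0.249, 0.968, 0.0]
contact_force: [1.2, 0.3, 5.5]
opening: 0.0128
clock: 35.8
tcp_pos: [0.4954, -0.1998, 0.2276]
tool_rot: [-0.001, 0.248, 0.969, 0.0]
contact_force: [-0.4, -0.1, -1.0]
opening: 0.0427
bar 417.7 394.2  size 65 x 36 long 12 deg rgb [141. 156. 161.] 213
rotvec [-0.001 -0.004  0.773] shift [351.7 481.5 108.2] [ 0.49477846 -0.19951058  0.22647782]
```

View pics/w5.png

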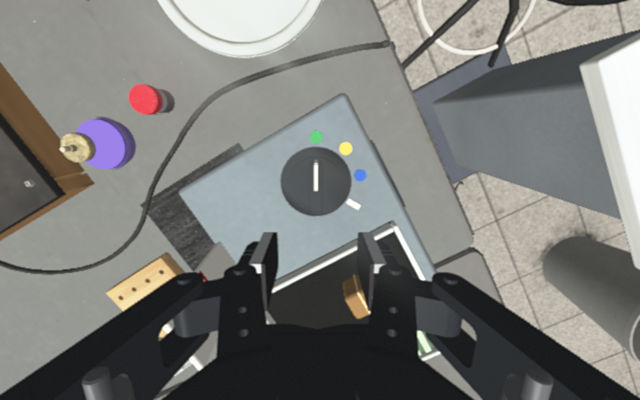

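```bash
python3 -m crank '[[[0,0,0.05,20,27,0,0.35],[0,0,0.1,50,68,0,0.35],[0,0,0.2,80,110,0,0.35],[0,0,0.3,110,150,0,0.35],[0,0,0.4,140,192,0,0.35],[0,0,0.5,170,233,0,0.35],[0,0,0.6,200,274,0,0.35],[0,0,0.7,230,315,0,0.35],[0,0,0.77,260,356,0,0.35],[0,0,0.77,290,397,10,0.35]]]'
python3 -c "
from h import *
full(.4175,.392,.12,107)"
```

```text
clock: 37.15
tcp_pos: [0.4316, 0.2891, 0.2178]
tool_rot: [-0.001, 0.594, 0.805, -0.0]
contact_force: [0.8, -0.2, 0.0]
opening: 0.0558
rotvec [-0.001 -0.001  0.002] shift [102.3  17.   97.9] [0.43157238 0.28911383 0.21775403]
```

```bash
python3 -m crank '[[[0,0,0,35,6,20,0.35],[0,0,0,70,12,50,0.35],[0,0,0,95,16,80,0.35],[0,0,0,102,17,98,0.35],[0,0,0,102,17,98,0.35],[0,0,0,102,17,98,0.35],[0,0,0,102,17,98,0.35],[0,0,0,102,17,98,0.35],[0,0,0,102,17,98,0.35],[0,0,0,102,17,98,0.35]]]'
python3 - <<'E'
from h import *
w=grab('wrist'); bars(w,.027,.04,(.3,.48,.3,.48)); full(.4178,.3912,.022,107)
E
```

```text
clock: 38.4
tcp_pos: [0.4183, 0.3901, 0.1208]
tool_rot: [-0.001, 0.594, 0.805, 0.0]
contact_force: [0.2, -0.4, 0.6]
opening: 0.0557
bar 417.6 391.2  size 63 x 30 long 17 deg rgb [153. 168. 172.] 2901
rotvec [-0.001 -0.002  0.003] shift [ 1.  -0.1 98.7] [0.41827523 0.39015823 0.12073009]
```

```bash
python3 -m crank '[[[0,0,0,1,0,30,0.35],[0,0,0,1,0,70,0.35],[0,0,0,1,0,92,0.35],[0,0,0,1,0,98,0.35],[0,0,0,1,0,98,0.35],[0,0,0,1,0,98,1],[0,0,0,1,0,98,1],[0,0,0,1,0,98,1],[0,0,0,1,0,98,1],[0,0,0,1,0,98,1]]]'
python3 -m crank '[[[0,0,0,0,0,-10,1],[0,0,0,0,0,-40,1],[0,0,0,0,0,-70,1],[0,0,0,0,0,-110,1],[0,0,0,0,0,-145,1],[0,0,0,0,0,-170,1],[0,0,0,0,0,-180,1],[0,0,0,0,0,-180,1],[0,0,0,0,0,-180,1],[0,0,0,0,0,-180,1]]]'
python3 - <<'E'
from h import *
full(.445,.0,.20,53);full(.505,-.435,.2,0)
w=grab('wrist')
E
```

```text
clock: 39.7
tcp_pos: [0.419, 0.3921, 0.0241]
tool_rot: [-0.0, 0.594, 0.805, 0.002]
contact_force: [0.2, -0.3, 5.5]
opening: 0.0288
clock: 40.95
tcp_pos: [0.4173, 0.3905, 0.2012]
tool_rot: [-0.001, 0.594, 0.805, -0.001]
contact_force: [0.1, 0.4, -1.9]
opening: 0.029
rotvec [-0.003  0.001  0.945] shift [-381.3  -88.7    1.3] [0.41733694 0.3904964  0.20119266]
rotvec [-0.003  0.003  1.87 ] shift [-814.6 -159.6    1.3] [0.41733694 0.3904964  0.20119266]
```

```bash
python3 -m crank '[[[0,0,0.06,-20,-5,0,1],[0,0,0.15,-55,-13,0,1],[0,0,0.25,-95,-22,0,1],[0,0,0.35,-135,-31,0,1],[0,0,0.45,-175,-41,0,1],[0,0,0.55,-215,-50,0,1],[0,0,0.65,-257,-60,0,1],[0,0,0.75,-299,-70,0,1],[0,0,0.85,-341,-79,0,1],[0,0,0.945,-381,-89,0,1]]]'
python3 -c "
from h import *
full(.505,-.435,.12,0); go(0,0,0,0)"
```

```text
clock: 42.25
tcp_pos: [0.4452, -0.0007, 0.2018]
tool_rot: [-0.001, 0.896, 0.445, -0.0]
contact_force: [0.1, -0.8, -0.5]
opening: 0.029
rotvec [-0.002  0.001  0.922] shift [-309.9  310.3   81.2] [ 0.44515568 -0.00068531  0.20183498]
shift [-268.5 -354.7  202.5] turn z 0.922 now phi 52.8 tcp [ 0.4452 -0.0007  0.2018] F [ 0.1 -0.8 -0.5] open 0.029 j6 0.5 t 42.25
```

```bash
python3 -m crank '[[[0,0,0.08,-20,20,0,1],[0,0,0.17,-50,50,0,1],[0,0,0.27,-82,82,0,1],[0,0,0.37,-114,114,0,1],[0,0,0.47,-146,146,0,1],[0,0,0.57,-178,178,0,1],[0,0,0.67,-210,210,0,1],[0,0,0.77,-245,245,0,1],[0,0,0.87,-280,280,10,1],[0,0,0.92,-310,310,30,1]]]'
python3 -m crank '[[[0,0,0,0,0,15,1],[0,0,0,0,0,15,1],[0,0,0,0,0,15,1],[0,0,0,0,0,15,1],[0,0,0,0,0,15,1],[0,0,0,0,0,15,1],[0,0,0,0,0,15,1],[0,0,0,0,0,15,1],[0,0,0,0,0,15,1],[0,0,0,0,0,15,1]]]'
python3 - <<'E'
from h import *
w=grab('wrist'); bars(w,.037,.055,(.3,.65,-.6,-.33)); full(.505,-.435,.037,0); go(.505,-.435,.037,0)
v,u=np.mgrid[0:400,0:640]; z=w['z_map']; m=z>0
P=np.stack([(u-w['mtx'][0,2])/w['mtx'][0,0]*z,(v-w['mtx'][1,2])/w['mtx'][1,1]*z,z],-1)[m]@R(w['attitude']).T+w['origin']
k=(P[:,2]>.006)&(P[:,2]<.018)&(abs(P[:,0]-.457)<.12)&(abs(P[:,1]+.44)<.12); print(cv2.minEnclosingCircle((P[k,:2]*1000).astype(np.float32)),np.median(P[k,2]))
E
```

```text
clock: 43.5
tcp_pos: [0.5068, -0.4357, 0.1714]
tool_rot: [0.0, 1.0, 0.001, -0.0]
contact_force: [0.1, 0.5, -0.9]
opening: 0.0289
clock: 44.75
tcp_pos: [0.5063, -0.4334, 0.1565]
tool_rot: [-0.001, 1.0, 0.003, -0.001]
contact_force: [-0.5, -0.1, -2.4]
opening: 0.0287
bar 611.3 -362.8  size 30 x 29 long 17 deg rgb [197.  64.  72.] 1158
bar 535.8 -331.9  size 40 x 4 long -0 deg rgb [73. 72. 70.] 199
bar 422.0 -491.5  size 63 x 31 long 4 deg rgb [143.  86.  65.] 1945
bar 409.1 -405.2  size 64 x 31 long 4 deg rgb [157. 126. 144.] 2785
rotvec [-0.001  0.001  0.005] shift [ -1.2   1.8 119.5] [ 0.50630934 -0.43336311  0.15645571]
shift [ -1.2   1.8 119.5] turn z 0.005 now phi 0.3 tcp [ 0.5063 -0.4334  0.1565] F [ 0.1 -1.  -1.7] open 0.0291 j6 0.76 t 44.8
((455.9073791503906, -440.5182189941406), 96.90348052978516) 0.00970952789488333
```

```bash
python3 -m crank '[[[0,0,0,-2,4,20,1],[0,0,0,-2,4,45,1],[0,0,0,-2,4,70,1],[0,0,0,-2,4,92,1],[0,0,0,-2,4,106,1],[0,0,0,-2,4,114,1],[0,0,0,-2,4,118,1],[0,0,0,-2,4,120,1],[0,0,0,-2,4,120,1],[0,0,0,-2,4,120,1]]]'
```

```text
clock: 46.05
tcp_pos: [0.5046, -0.4377, 0.0374]
tool_rot: [-0.0, 1.0, 0.003, -0.0]
contact_force: [0.0, 0.8, 1.6]
opening: 0.0292
```

```bash
python3 -m crank '[[[0,0,0,0,0,0,0.55],[0,0,0,0,0,0,0.55],[0,0,0,0,0,0,0.55],[0,0,0,0,0,-8,0.55],[0,0,0,0,0,-40,0.55],[0,0,0,0,0,-80,0.5],[0,0,0,0,0,-125,0.5],[0,0,0,0,0,-170,0.5],[0,0,0,0,0,-205,0.5],[0,0,0,0,0,-205,0.5]]]'
python3 -m crank '[[[0,0,0,-5,-30,0,0.3],[0,0,0,-10,-60,0,0.3],[0,0,0,-20,-90,0,0.3],[0,0,0,-30,-120,0,0.3],[0,0,0,-30,-120,0,0.3],[0,0,0,-30,-120,0,0.3],[0,0,0,-30,-120,0,0.3],[0,0,0,-30,-120,0,0.3],[0,0,0,-30,-120,0,0.3],[0,0,0,-30,-120,0,0.3]]]'
python3 - <<'E'
from h import *
w=grab('wrist','w6.png'); bars(w,.036,.055,(.3,.56,-.6,-.33)); bars(w,.098,.125,(.43,.62,-.13,.05)); bars(w,.065,.0775,(.44,.62,-.12,.05))
d=grab('scene','s6.png'); bars(d,.095,.135,(.43,.62,-.13,.05)); bars(d,box=(.3,.5,.06,.48))
s=grab('side','d6.png'); a=cv2.imread('pics/d6.png')[140:320,240:420]
b=cv2.imread('pics/s6.png')[140:350,290:440]
cv2.imwrite('pics/f6.png',np.hstack([cv2.resize(a,(400,400),interpolation=cv2.INTER_CUBIC),cv2.resize(cv2.imread('pics/w6.png'),(400,250)).repeat(1,0) if 0 else cv2.copyMakeBorder(cv2.resize(cv2.imread('pics/w6.png'),(400,250)),0,150,0,0,cv2.BORDER_CONSTANT)]))
go(0,0,0,0)
E
```

```text
clock: 47.3
tcp_pos: [0.5059, -0.4389, 0.2463]
tool_rot: [0.002, 1.0, 0.003, 0.002]
contact_force: [-0.1, -1.0, -0.0]
opening: 0.0428
clock: 48.55
tcp_pos: [0.4739, -0.3178, 0.2416]
tool_rot: [-0.001, 1.0, 0.002, -0.001]
contact_force: [-0.4, -0.4, -0.4]
opening: 0.0598
bar 539.9 -331.6  size 35 x 3 long -0 deg rgb [90. 89. 86.] 52
bar 408.9 -404.8  size 64 x 31 long 3 deg rgb [156. 120. 141.] 800
bar 504.2 -437.8  size 64 x 30 long 90 deg rgb [151. 168. 172.] 1132
bar 421.6 -491.3  size 64 x 32 long 5 deg rgb [155.  95.  73.] 1136Traceback (most recent call last):
  File "<stdin>", line 2, in <module>
  File "h.py", line 30, in bars
    c=h.fcluster(h.linkage(P[:,:2],'single'),.008,'distance')
                 ~~~~~~~~~^^^^^^^^^^^^^^^^^^
    n = distance.num_obs_y(y)
    raise ValueError("The number of observations cannot be determined on "
                     "an empty distance matrix.")
ValueError: The number of observations cannot be determined on an empty distance matrix.
```

Run:
```python
from h import *
d=grab('scene','s6.png'); bars(d,.095,.135,(.43,.62,-.13,.05)); bars(d,box=(.3,.5,.06,.48))
s=grab('side','d6.png'); a=cv2.imread('pics/d6.png')[150:320,240:410]; b=cv2.imread('pics/s6.png')[140:310,280:450]
cv2.imwrite('pics/f6.png',np.hstack([cv2.resize(x,(400,400),interpolation=cv2.INTER_CUBIC) for x in (a,b)]))
go(0,0,0,0)
```

```text
bar 489.0 -75.3  size 66 x 39 long 2 deg rgb [183. 147.  92.] 140
bar 488.3 -6.1  size 67 x 37 long -3 deg rgb [126. 147. 114.] 148
bar 567.1 -4.2  size 70 x 36 long -4 deg rgb [191. 116.  80.] 145
shift [-471.9 -319.8  242.7] turn z 0.005 now phi 0.3 tcp [ 0.4739 -0.3177  0.2417] F [ 0.6  0.3 -0.9] open 0.0598 j6 0.86 t 48.7
```

View pics/f6.png

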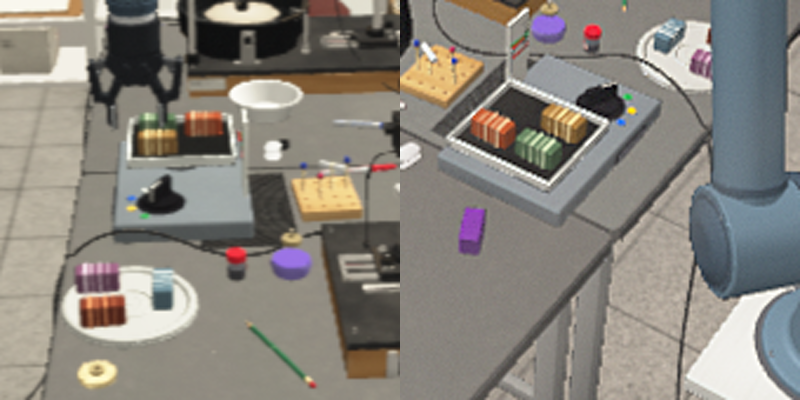

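```bash
python3 -c "
from rig import manip
print(manip.job_done(), manip.get_state()['clock'])"
```

```text
the job is handed in; nothing more can be done
the job is handed in; nothing more can be done
```

The job is done and handed in at about 49 s on the robot's clock, out of the 208 s allowed.

- **Selector:** I turned it from off to the yellow dot while the deck was empty. After the third bar I turned it to the green dot. The wrist pictures showed the pointer at the right dot both times.
- **Charge:** I lowered the green, ochre and rust-red bars gently into the deck. Two close views of the gauge put the red pointer inside the green band, with the deck sunk about 0.0245–0.025 m. That is only about 1 mm inside the band's edge at 0.0235. The first view's separate estimates ranged from 0.024 to 0.0257, all inside the band. By those readings the deck stayed far from the red line at 0.050.
- **Spare bars:** I put the blue-grey bar on the lid beside the plum and dark red bars that were already there. The last wrist view showed all three lying within the lid's edge.
- **Other items:** The last pictures showed the jar and the purple lamp standing where they were. I did not touch any of the bystanders, and I did not compare the jar, lamp or loupe positions by measurement. The gripper was clear of everything at hand-in.

I did not re-read the gauge after the selector went to green. The last scene picture showed the three bars unmoved in the deck.

One move went off target: during the second gauge view the arm stopped about 6 cm to the side of the pose I asked for. It touched nothing, and I corrected it on the next move.

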